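# Index the geared jar carousel with its handwheel

### The job

Bring the jar with the red lid round to the red pointer of the geared carousel, where the tub stands now: it is one place away, so give the handwheel two full turns by its black crank knob, in whichever direction brings that jar the short way round. Turn the carousel only by the handwheel, without touching its round table or the red-lidded jar, then let go of the knob.

Things in the scene. Friction and masses are not known exactly. Their poses are not given: they have to be found in the camera images.
- jar_red: The glass jar with the red lid and pink-red contents, 65 x 69 x 86 mm, standing upright in one of the three shallow ring pockets of the round table (at the start in one of the two back pockets; a jar with a green lid stands in the other and a small white strawberry-pictured tub in the front one). Origin: centre of its underside; z up.
- turntable: The round light-wood table of the carousel, 236 mm across, 12 mm thick, turning about a vertical axis. Origin: on its axis at its top face, 47 mm above the work surface; z up. Three steel ring pockets, 10 mm high, 84 mm across outside, 76 mm inside, sit 120 degrees apart with centres 70 mm from the axis; jar tops reach 133 mm above the work surface.
- front_place (a point): Fixed point, on the table's top face, where the centre of a pocket stands when that pocket is exactly at the red pointer: 70 mm from the table's axis towards the pointer. Its x axis points from the pointer to the table's axis, z up. The pointer is a red post, 55 mm high, standing on the base just outside the table's rim, on the side nearer the robot.
- wheel_hub (a point): Fixed point on the vertical axis of the handwheel, 122 mm above the work surface (the height of point crank_grip, above the hub). The handwheel is a grey three-spoked wheel, 132 mm across, rim top 84 mm above the work surface, on a green gearbox; its axis is 260 mm from the table's axis, to the right of the table seen from the robot.
- crank_grip (a point): Point to grip on the axis of the upright black crank knob of the handwheel: a round sleeve 26 mm in diameter, from 90 to 146 mm above the work surface; this point is 122 mm up and 48 mm from the wheel's axis, at any bearing at the start. The sleeve revolves freely on its pin, so a hand that holds it may keep its own orientation while it goes round. Pushing the knob round takes about 3 N.
- handwheel (a joint): Angle of the handwheel in rad, 0 at the start; positive is counter-clockwise seen from above; it turns freely over five turns either way and stays where it is left. The table turns the same way at one sixth of the angle: two full turns (12.57 rad) move the table one place (120 degrees).

How it is judged:
By the outcome, as a careful person would: the job done as asked, in the order asked, and still so for the second after the job is handed in, with the robot touching nothing.
It also fails if it takes over 58 s, if anything falls off the work surface, if the arm or the gripper's body presses on something with over 40 N, if the wrist force passes 120 N, or if a joint passes its speed limit or range.

### The arm

A 7-joint arm with a two-finger parallel gripper is mounted at the origin on the work surface; the furniture and walls round the work are solid. World frame = base frame: x ahead of the robot, y to its left, z up, the work surface at z = 0. Lengths are in mm, angles in degrees, forces in N, time in s.
With the tool pointing down it reaches from about 425 to 1025 mm from the base axis. Payload 9.4 kg.
Tool frame: the origin (TCP) lies at the very end of the fingers, on their centre line; the grasp point (between the pads) lies 19 mm behind it (ctrl.tcp_to_grasp is the distance from the TCP to the grasp point, in mm); z points along the fingers, y is the line along which they close (so a half turn about z gives the same grasp; the last joint's range is limited). The gripper opens to 93 mm and grips with 3 to 60 N. Pads are 15 mm wide; open, the fingers measure 128 mm over their backs; the gripper's body (75 mm by 188 mm) begins 65 mm behind the grasp point.
Start: joints at [62.412, 34.337, -0.143, 91.639, 0.103, 54.024, -4.572], TCP at [285.521, -666.41, 218.618] pointing down, gripper open.
Joint ranges: [-147.43, 147.43], [-19.82, 112.94], [-74.19, 73.91], [6.32, 146.72], [-59.91, 239.91], [6.04, 106.73], [-150.56, 150.56]. Speed limits (degrees/s): [127.2, 127.2, 172.46, 172.46, 180, 180, 180].

### API

Orientations are given as [roll, pitch, yaw] about the fixed x, y, z axes, in that order (R = Rz(yaw) Ry(pitch) Rx(roll)).
In Python, from station import ctrl gives the robot as it stands.
- The arm moves only by the tool play_rows, never from a script. Its argument "deltas" is a list that holds one entry, the list of rows, each a list of 7 numbers: the turn, a rotation vector about the world's x, y, z in degrees, then the shift along the world's x, y, z in m, then the opening, from 0 (shut) to 1 (fully open). In form: [[[wx, wy, wz, x, y, z, gripper], ...]]. A call has 1 to 10 rows; each row is the pose to reach, as a shift and turn from the pose commanded when the call began; what a row does not reach only later rows make up. A row lasts 1/12 s, in which the tool goes at most 41.7 mm and 7.16 degrees, less where a joint would pass 70% of its speed; a pose out of reach is approached as far as the arm can. A call with a gripper value outside its range is refused whole. The fingers move at their own pace and stop on an object; the grip force is fixed at half the most. Time passes only in rows, so rows that repeat a pose let the fingers close. It gives the time, the measured TCP pose, the force, the opening and the grip force at its end, in the units of the state.
- ctrl.get_obs(): the state, without advancing time (a new reading comes with each control period).
- ctrl.snapshot(name): name is "scene" or "top" or "wrist"; returns a dict with "frame" (420x560x3 uint8, red, green, blue), "depth" (420x560 float32, mm along the optical axis (not along the pixel's ray), 0 where there is no reading), "vertical_fov" (degrees; the focal length in pixels is half the picture's height over the tangent of half this angle, whatever the lens; pixels are square), "cx", "cy" (the principal point, pixels), "camera_from_world" (4x4, takes a point from world to camera coordinates). Camera axes: x right, y up, looking along -z (the intrinsics and any distortion apply to the point x, -y, -z); pixel columns grow to the right and rows downward; lengths in mm; the calibration is good to about 2 mm. A picture is of the moment at which its call begins.
- ctrl.close_job(): hands the job in; it is judged then, once.
Trained networks look in a picture, given as the dict that the camera call returned (one of the last four; its "shot" number tells which), for a name from the list of things; names that differ only in an ending like _2 or _b are one class to them, and where a whole thing is asked for, a point or a joint stands for the part that bears it (a point fixed in the world has none). Each returns a list of dicts, best first, with "p" (0 to 1); they miss things now and then, are a little off and sometimes report something else, mostly with a low value. They report only what shows in the picture. A call takes as long as a camera call.
- ctrl.regions_of(picture, name): "region" (420x560 bool, what is visible of it) and "bbox" ([left, top, right, bottom] as shares, 0 to 1, of the picture: columns of its width, rows of its height, round what is visible of it).
- ctrl.landmark_of(picture, name): "at" ([row, column] as shares, 0 to 1, of the picture: columns of its width, rows of its height: a listed point, or the origin of a listed thing).
The state is a dict: "clock": time; "joints": joint angles; "qd": joint speeds; "joint_efforts": joint torques, N m; "tool_pos": TCP position; "tcp_rot": TCP orientation; "force": force on the tool from outside, world axes, zero at the start; "wrist_torque": the same for the moment, N m; "grip_width": finger opening in mm; "grip_force": force on a finger pad.
Only numpy, scipy, OpenCV 4.12 (cv2) and the standard library are available. Lean on these libraries where they do the work, as an engineer would, in place of code of your own. Each camera call takes 0.05 s, during which the arm holds its last target. There are 200 camera calls.

## Working session

There is one attempt and no reset: what is moved stays moved. The work goes in short steps, Python scripts to look and compute and a tool call to move; the robot and the scene stay as the last step left them, time stands still between calls to the robot, and variables do not carry over. Pictures are saved under pics/ and viewed, at most 10 in all, crops included, and the job is handed in when it is done.

Besides the shell and the picture viewer there is one more tool, called after ">>>" as name(argument=value, ...), one argument or row to a line, values as JSON. play_rows: Moves the arm, as the interface text tells. Its arguments: {"type":"object","properties":{"deltas":{"type":"array"}},"required":["deltas"]}

```bash
mkdir -p pics; cat > h.py <<'E'
import numpy as np, cv2
from station import ctrl
def K(s):
    h=s["frame"].shape[0]; return h/2/np.tan(np.radians(s["vertical_fov"])/2)
def ray(s,r,c):
    f=K(s); d=np.array([(c-s["cx"])/f,-(r-s["cy"])/f,-1.]); M=np.linalg.inv(s["camera_from_world"])
    return M[:3,3],M[:3,:3]@d
def at_z(s,r,c,z):
    o,d=ray(s,r,c); return o+d*(z-o[2])/d[2]
def at_depth(s,r,c):
    o,d=ray(s,r,c); return o+d*s["depth"][int(r),int(c)]
def save(s,n): cv2.imwrite(f"pics/{n}.png",cv2.cvtColor(s["frame"],cv2.COLOR_RGB2BGR))
E
python3 - <<'E'
from h import *
for n in ("scene","top"):
    s=ctrl.snapshot(n); save(s,n+"0"); print(n,[k for k in s], s["vertical_fov"])
    for t,z in (("crank_grip",122),("wheel_hub",122),("turntable",47),("front_place",47),("jar_red",47)):
        for l in ctrl.landmark_of(s,t)[:2]:
            r,c=l["at"][0]*420,l["at"][1]*560
            print(t,round(l["p"],2),round(r),round(c),at_z(s,r,c,z).round(1))
o=ctrl.get_obs(); print(o["clock"],o["tool_pos"],o["tcp_rot"],o["grip_width"])
E
```

```text
scene ['frame', 'depth', 'vertical_fov', 'cx', 'cy', 'camera_from_world', 'shot'] 49.914553366315985
crank_grip 0.87 169 312 [ 471.6 -181.1  122. ]
turntable 0.6 274 201 [522.4 119.9  47. ]
front_place 0.87 287 235 [453.2 116.4  47. ]
jar_red 0.57 286 166 [553.2 173.2  47. ]
top ['frame', 'depth', 'vertical_fov', 'cx', 'cy', 'camera_from_world', 'shot'] 46.048694869610955
crank_grip 0.7 214 358 [ 472.6 -171.7  122. ]
wheel_hub 0.94 193 339 [ 507.6 -140.7  122. ]
wheel_hub 0.23 190 194 [507.4  98.4 122. ]
turntable 0.79 189 194 [519.3 113.3  47. ]
front_place 0.96 230 186 [443.5 124.9  47. ]
jar_red 0.95 164 161 [562.6 176.1  47. ]
0.6 [ 285.53045907 -666.40526454  218.63679133] [1.79998666e+02 2.56686052e-03 2.31952783e+01] 92.93117182513785
```

View pics/scene0.png

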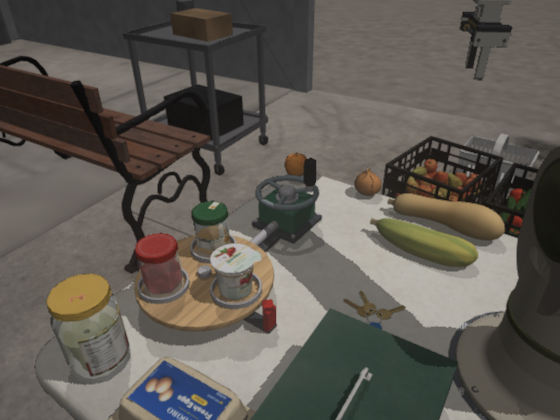

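View pics/top0.png

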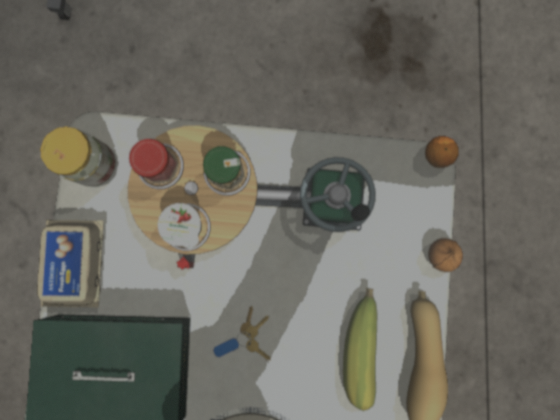

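The red jar is at the back left of the table (150,160 in the top picture), with the tub in front at the pointer (180,228). The knob is at (360,212), on the near right of the wheel. The short way round is counter-clockwise, so +2 turns. I'll move above the knob for a closer look.

>>> play_rows(
  deltas=[
    [[0, 0, 0, 0.007, 0.018, 0.003, 1], [0, 0, 0, 0.02, 0.05, 0.008, 1], [0, 0, 0, 0.033, 0.086, 0.015, 1], [0, 0, 0, 0.046, 0.122, 0.02, 1], [0, 0, 0, 0.06, 0.158, 0.025, 1], [0, 0, 0, 0.073, 0.193, 0.03, 1], [0, 0, 0, 0.087, 0.229, 0.03, 1], [0, 0, 0, 0.1, 0.264, 0.03, 1], [0, 0, 0, 0.114, 0.3, 0.03, 1], [0, 0, 0, 0.127, 0.334, 0.03, 1]],
  ],
)

```text
clock: 1.43
tool_pos: [413.0, -330.5, 249.0]
tcp_rot: [180.0, -0.0, 23.2]
force: [0.7, -0.1, -0.0]
grip_width: 92.9
grip_force: 0.0
```

>>> play_rows(
  deltas=[
    [[0, 0, 0, 0.012, 0.032, 0, 1], [0, 0, 0, 0.024, 0.064, 0, 1], [0, 0, 0, 0.036, 0.096, 0, 1], [0, 0, 0, 0.046, 0.124, 0, 1], [0, 0, 0, 0.054, 0.146, 0, 1], [0, 0, 0, 0.058, 0.154, 0, 1], [0, 0, 0, 0.06, 0.157, 0, 1], [0, 0, 0, 0.06, 0.157, 0, 1], [0, 0, 0, 0.06, 0.157, 0, 1]],
  ],
)

```text
clock: 2.18
tool_pos: [472.1, -176.8, 248.6]
tcp_rot: [180.0, 0.0, 23.1]
force: [0.0, -1.0, -0.2]
grip_width: 93.3
grip_force: 0.0
```

```bash
python3 - <<'E'
from h import *
for n in ("wrist","scene"):
    s=ctrl.snapshot(n); save(s,n+"1")
    for t,z in (("crank_grip",122),("wheel_hub",122)):
        for l in ctrl.landmark_of(s,t)[:2]:
            r,c=l["at"][0]*420,l["at"][1]*560
            print(n,t,round(l["p"],2),round(r),round(c),at_z(s,r,c,z).round(1))
    # depth cloud of knob top (z 135..150)
    v,u=np.nonzero(s["depth"]>0); d=s["depth"][v,u]; f=K(s)
    P=np.c_[(u-s["cx"])/f*d,-(v-s["cy"])/f*d,-d,np.ones(len(d))]@np.linalg.inv(s["camera_from_world"]).T
    for lo,hi in((138,152),(76,88)):
        m=(P[:,2]>lo)&(P[:,2]<hi)&(np.hypot(P[:,0]-507,P[:,1]+141)<85)
        if m.sum()>5: Q=P[m,:2]; print(lo,m.sum(),np.median(Q,0).round(1),np.percentile(Q,[2,98],0).round(1).tolist())
o=ctrl.get_obs(); print(o["clock"],o["tool_pos"],o["tcp_rot"],o["force"])
E
```

```text
wrist crank_grip 0.62 199 288 [ 473.6 -176.   122. ]
wrist wheel_hub 0.58 145 272 [ 511.3 -146.1  122. ]
138 733 [ 477.7 -175.8] [[465.9, -187.2], [488.0, -164.9]]
76 6685 [ 516.6 -140.9] [[451.0, -204.6], [572.8, -82.8]]
scene crank_grip 0.84 169 309 [ 476.3 -178.4  122. ]
138 81 [ 471.7 -170.5] [[462.8, -185.0], [483.2, -162.8]]
76 982 [ 504.3 -135. ] [[446.0, -198.4], [567.3, -78.8]]
2.4833 [ 472.22813154 -176.1860984   248.59711963] [1.79995597e+02 1.07723082e-02 2.31182849e+01] [-0.0778459  -0.94343187  1.37794982]
```

View pics/wrist1.png

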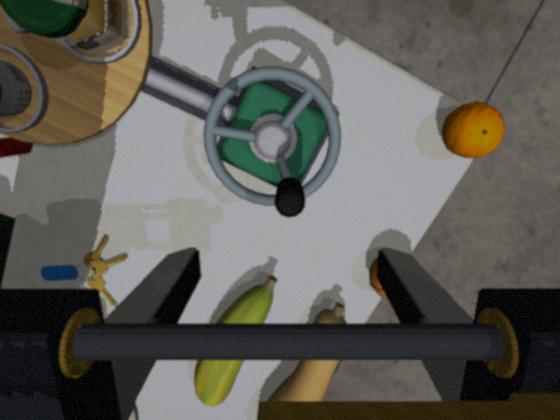

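The knob shows at (288,197) and the wheel at (272,135) in the wrist view. That puts the knob at about (475,-175) and the hub at about (510,-143). Next I go down and grip.

>>> play_rows(
  deltas=[
    [[0, 0, 0, 0.003, 0.001, -0.015, 1], [0, 0, 0, 0.003, 0.001, -0.04, 1], [0, 0, 0, 0.003, 0.001, -0.07, 1], [0, 0, 0, 0.003, 0.001, -0.1, 1], [0, 0, 0, 0.003, 0.001, -0.125, 1], [0, 0, 0, 0.003, 0.001, -0.14, 1], [0, 0, 0, 0.003, 0.001, -0.145, 1], [0, 0, 0, 0.003, 0.001, -0.145, 1]],
  ],
)

```text
clock: 3.15
tool_pos: [474.9, -174.4, 102.6]
tcp_rot: [-179.9, 0.1, 23.2]
force: [-0.8, -0.3, 0.0]
grip_width: 93.2
grip_force: 0.0
```

>>> play_rows(
  deltas=[
    [[0, 0, 0, 0, 0, 0, 0.5], [0, 0, 0, 0, 0, 0, 0.35], [0, 0, 0, 0, 0, 0, 0.2], [0, 0, 0, 0, 0, 0, 0], [0, 0, 0, 0, 0, 0, 0], [0, 0, 0, 0, 0, 0, 0], [0, 0, 0, 0, 0, 0, 0], [0, 0, 0, 0, 0, 0, 0]],
  ],
)

```text
clock: 3.82
tool_pos: [475.6, -174.4, 103.7]
tcp_rot: [180.0, -0.0, 23.2]
force: [0.3, 0.9, -0.0]
grip_width: 43.9
grip_force: 0.0
```

```bash
python3 - <<'E'
from h import *
s=ctrl.snapshot("wrist"); save(s,"wrist2")
o=ctrl.get_obs(); print({k:np.round(o[k],2).tolist() for k in("clock","tool_pos","tcp_rot","force","wrist_torque","grip_width","grip_force")})
E
```

```text
{'clock': 3.87, 'tool_pos': [475.54, -174.41, 103.66], 'tcp_rot': [180.0, -0.0, 23.19], 'force': [-0.45, -0.13, -0.06], 'wrist_torque': [-0.01, 0.03, -0.01], 'grip_width': 40.04, 'grip_force': 0.0}
```

View pics/wrist2.png

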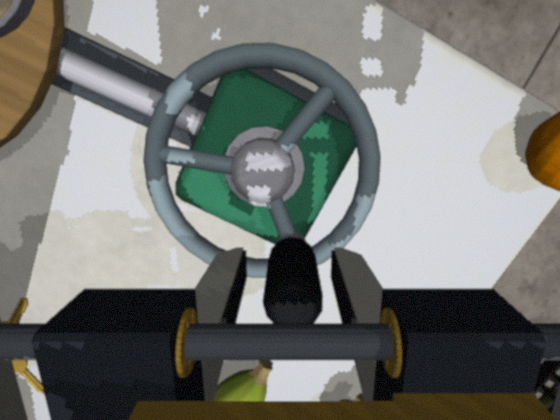

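The knob sits between the fingers, near (292,280), and the fingers are still closing. The wheel is centred at about (262,160).

>>> play_rows(
  deltas=[
    [[0, 0, 0, 0, 0, 0, 0], [0, 0, 0, 0, 0, 0, 0], [0, 0, 0, 0, 0, 0, 0], [0, 0, 0, 0, 0, 0, 0], [0, 0, 0, 0, 0, 0, 0], [0, 0, 0, 0, 0, 0, 0]],
  ],
)

```text
clock: 4.37
tool_pos: [475.7, -174.7, 103.6]
tcp_rot: [180.0, -0.0, 23.2]
force: [1.4, -2.3, -1.7]
grip_width: 25.4
grip_force: 30.0
```

```bash
python3 - <<'E'
from h import *
s=ctrl.snapshot("wrist")
f=K(s); v,u=np.nonzero(s["depth"]>0); d=s["depth"][v,u]
P=np.c_[(u-s["cx"])/f*d,-(v-s["cy"])/f*d,-d,np.ones(len(d))]@np.linalg.inv(s["camera_from_world"]).T
m=(P[:,2]>78)&(P[:,2]<88); Q=P[m,:2]
c=np.array([510,-143.]); 
for _ in range(10):
    r=np.hypot(*(Q-c).T); k=(r>52)&(r<70); A=np.c_[2*Q[k],np.ones(k.sum())]; c=np.linalg.lstsq(A,(Q[k]**2).sum(1),rcond=None)[0]; R=np.sqrt(c[2]+c[0]**2+c[1]**2); c=c[:2]
print("rim",c,R,k.sum(), at_z(s,160,262,80))
o=ctrl.get_obs(); print({k:np.round(o[k],2).tolist() for k in("clock","tool_pos","tcp_rot","force","wrist_torque","grip_width","grip_force")})
E
```

```text
rim [ 511.94220676 -143.54450277] 58.69830688519677 12942 [ 517.01678543 -141.64740249   80.        ]
{'clock': 4.42, 'tool_pos': [475.69, -174.68, 103.63], 'tcp_rot': [179.98, -0.01, 23.18], 'force': [0.73, -1.76, -1.12], 'wrist_torque': [-0.56, -0.16, -0.02], 'grip_width': 24.97, 'grip_force': 30.0}
```

```bash
python3 -c "
import numpy as np
p=220.5
def T(a,s):
  r=np.radians(a+s);q=np.radians(a);return np.round(.048*np.array([np.cos(r)-np.cos(q),np.sin(r)-np.sin(q)]),4).tolist()
print([T(p,x) for x in (3,9,18,27,36,45,54,63,69,70)])
for k in range(6): print(k,p+70+100*k,[T(p+70+100*k,x) for x in range(10,101,10)])
"
```

```text
[[0.0017, -0.0019], [0.0053, -0.0053], [0.0114, -0.0098], [0.0181, -0.0132], [0.0253, -0.0155], [0.0327, -0.0167], [0.0403, -0.0167], [0.0477, -0.0155], [0.0525, -0.0141], [0.0533, -0.0138]]
0 290.5 [[0.0076, 0.0036], [0.0144, 0.0085], [0.0202, 0.0144], [0.025, 0.0213], [0.0284, 0.0289], [0.0305, 0.037], [0.0312, 0.0454], [0.0304, 0.0537], [0.0282, 0.0618], [0.0245, 0.0693]]
1 390.5 [[-0.0049, 0.0068], [-0.0108, 0.0127], [-0.0177, 0.0174], [-0.0253, 0.0209], [-0.0334, 0.023], [-0.0418, 0.0236], [-0.0501, 0.0228], [-0.0582, 0.0206], [-0.0657, 0.017], [-0.0725, 0.0121]]
2 490.5 [[-0.0059, -0.006], [-0.0106, -0.0129], [-0.0141, -0.0205], [-0.0162, -0.0286], [-0.0168, -0.0369], [-0.016, -0.0452], [-0.0138, -0.0533], [-0.0102, -0.0609], [-0.0053, -0.0677], [0.0006, -0.0735]]
3 590.5 [[0.0069, -0.0047], [0.0145, -0.0082], [0.0226, -0.0103], [0.031, -0.011], [0.0393, -0.0102], [0.0473, -0.0079], [0.0549, -0.0043], [0.0617, 0.0005], [0.0676, 0.0065], [0.0723, 0.0134]]
4 690.5 [[0.0035, 0.0076], [0.0056, 0.0157], [0.0062, 0.0241], [0.0054, 0.0324], [0.0032, 0.0404], [-0.0004, 0.048], [-0.0053, 0.0548], [-0.0112, 0.0607], [-0.0181, 0.0654], [-0.0258, 0.0689]]
5 790.5 [[-0.0081, 0.0021], [-0.0164, 0.0028], [-0.0248, 0.0019], [-0.0328, -0.0003], [-0.0404, -0.0039], [-0.0472, -0.0087], [-0.0531, -0.0147], [-0.0578, -0.0216], [-0.0613, -0.0292], [-0.0634, -0.0373]]
```

>>> play_rows(
  deltas=[
    [[0, 0, 0, 0.0017, -0.0019, 0, 0], [0, 0, 0, 0.0053, -0.0053, 0, 0], [0, 0, 0, 0.0114, -0.0098, 0, 0], [0, 0, 0, 0.0181, -0.0132, 0, 0], [0, 0, 0, 0.0253, -0.0155, 0, 0], [0, 0, 0, 0.0327, -0.0167, 0, 0], [0, 0, 0, 0.0403, -0.0167, 0, 0], [0, 0, 0, 0.0477, -0.0155, 0, 0], [0, 0, 0, 0.0525, -0.0141, 0, 0], [0, 0, 0, 0.0533, -0.0138, 0, 0]],
  ],
)

```text
clock: 5.25
tool_pos: [530.0, -187.5, 103.6]
tcp_rot: [-180.0, -0.0, 23.2]
force: [-4.1, 3.9, 5.7]
grip_width: 25.2
grip_force: 30.0
```

Forces are low, so I'll carry on.

>>> play_rows(
  deltas=[
    [[0, 0, 0, 0.0076, 0.0036, 0, 0], [0, 0, 0, 0.0144, 0.0085, 0, 0], [0, 0, 0, 0.0202, 0.0144, 0, 0], [0, 0, 0, 0.025, 0.0213, 0, 0], [0, 0, 0, 0.0284, 0.0289, 0, 0], [0, 0, 0, 0.0305, 0.037, 0, 0], [0, 0, 0, 0.0312, 0.0454, 0, 0], [0, 0, 0, 0.0304, 0.0537, 0, 0], [0, 0, 0, 0.0282, 0.0618, 0, 0], [0, 0, 0, 0.0245, 0.0693, 0, 0]],
  ],
)

```text
clock: 6.08
tool_pos: [554.2, -120.4, 103.6]
tcp_rot: [179.9, 0.0, 23.1]
force: [-1.9, -5.8, 2.4]
grip_width: 25.9
grip_force: 30.0
```

>>> play_rows(
  deltas=[
    [[0, 0, 0, -0.0049, 0.0068, 0, 0], [0, 0, 0, -0.0108, 0.0127, 0, 0], [0, 0, 0, -0.0177, 0.0174, 0, 0], [0, 0, 0, -0.0253, 0.0209, 0, 0], [0, 0, 0, -0.0334, 0.023, 0, 0], [0, 0, 0, -0.0418, 0.0236, 0, 0], [0, 0, 0, -0.0501, 0.0228, 0, 0], [0, 0, 0, -0.0582, 0.0206, 0, 0], [0, 0, 0, -0.0657, 0.017, 0, 0], [0, 0, 0, -0.0725, 0.0121, 0, 0]],
  ],
)

```text
clock: 6.92
tool_pos: [480.6, -106.3, 103.7]
tcp_rot: [-180.0, -0.1, 23.2]
force: [4.8, -0.0, -6.2]
grip_width: 25.7
grip_force: 30.0
```

>>> play_rows(
  deltas=[
    [[0, 0, 0, -0.0059, -0.006, 0, 0], [0, 0, 0, -0.0106, -0.0129, 0, 0], [0, 0, 0, -0.0141, -0.0205, 0, 0], [0, 0, 0, -0.0162, -0.0286, 0, 0], [0, 0, 0, -0.0168, -0.0369, 0, 0], [0, 0, 0, -0.016, -0.0452, 0, 0], [0, 0, 0, -0.0138, -0.0533, 0, 0], [0, 0, 0, -0.0102, -0.0609, 0, 0], [0, 0, 0, -0.0053, -0.0677, 0, 0], [0, 0, 0, 0.0006, -0.0735, 0, 0]],
  ],
)

```text
clock: 7.75
tool_pos: [481.1, -180.3, 103.6]
tcp_rot: [-179.9, 0.0, 23.2]
force: [2.8, 8.2, 0.4]
grip_width: 25.6
grip_force: 30.0
```

>>> play_rows(
  deltas=[
    [[0, 0, 0, 0.0069, -0.0047, 0, 0], [0, 0, 0, 0.0145, -0.0082, 0, 0], [0, 0, 0, 0.0226, -0.0103, 0, 0], [0, 0, 0, 0.031, -0.011, 0, 0], [0, 0, 0, 0.0393, -0.0102, 0, 0], [0, 0, 0, 0.0473, -0.0079, 0, 0], [0, 0, 0, 0.0549, -0.0043, 0, 0], [0, 0, 0, 0.0617, 0.0005, 0, 0], [0, 0, 0, 0.0676, 0.0065, 0, 0], [0, 0, 0, 0.0723, 0.0134, 0, 0]],
  ],
)

```text
clock: 8.58
tool_pos: [552.3, -168.7, 103.6]
tcp_rot: [-180.0, 0.2, 23.1]
force: [-3.0, -1.5, 4.5]
grip_width: 25.4
grip_force: 30.0
```

>>> play_rows(
  deltas=[
    [[0, 0, 0, 0.0035, 0.0076, 0, 0], [0, 0, 0, 0.0056, 0.0157, 0, 0], [0, 0, 0, 0.0062, 0.0241, 0, 0], [0, 0, 0, 0.0054, 0.0324, 0, 0], [0, 0, 0, 0.0032, 0.0404, 0, 0], [0, 0, 0, -0.0004, 0.048, 0, 0], [0, 0, 0, -0.0053, 0.0548, 0, 0], [0, 0, 0, -0.0112, 0.0607, 0, 0], [0, 0, 0, -0.0181, 0.0654, 0, 0], [0, 0, 0, -0.0258, 0.0689, 0, 0]],
  ],
)

```text
clock: 9.42
tool_pos: [528.1, -97.7, 103.6]
tcp_rot: [179.9, -0.1, 23.2]
force: [1.2, -7.4, -1.0]
grip_width: 25.8
grip_force: 30.0
```

>>> play_rows(
  deltas=[
    [[0, 0, 0, -0.0081, 0.0021, 0, 0], [0, 0, 0, -0.0164, 0.0028, 0, 0], [0, 0, 0, -0.0248, 0.0019, 0, 0], [0, 0, 0, -0.0328, -0.0003, 0, 0], [0, 0, 0, -0.0404, -0.0039, 0, 0], [0, 0, 0, -0.0472, -0.0087, 0, 0], [0, 0, 0, -0.0531, -0.0147, 0, 0], [0, 0, 0, -0.0578, -0.0216, 0, 0], [0, 0, 0, -0.0613, -0.0292, 0, 0], [0, 0, 0, -0.0634, -0.0373, 0, 0]],
  ],
)

```text
clock: 10.25
tool_pos: [464.2, -135.5, 103.6]
tcp_rot: [-180.0, -0.0, 23.2]
force: [4.8, 3.4, -4.3]
grip_width: 25.3
grip_force: 30.0
```

```bash
python3 -c "
import numpy as np
p=220.5+670
def T(a,s):
  r=np.radians(a+s);q=np.radians(a);return np.round(.048*np.array([np.cos(r)-np.cos(q),np.sin(r)-np.sin(q)]),4).tolist()
print([T(p,x) for x in (8,16,24,32,39,45,48,50)])
"
```

```text
[[-0.0006, -0.0067], [-0.0003, -0.0134], [0.0009, -0.0199], [0.003, -0.0263], [0.0056, -0.0316], [0.0083, -0.0358], [0.0098, -0.0378], [0.0108, -0.0391]]
```

>>> play_rows(
  deltas=[
    [[0, 0, 0, -0.0006, -0.0067, 0, 0], [0, 0, 0, -0.0003, -0.0134, 0, 0], [0, 0, 0, 0.0009, -0.0199, 0, 0], [0, 0, 0, 0.003, -0.0263, 0, 0], [0, 0, 0, 0.0056, -0.0316, 0, 0], [0, 0, 0, 0.0083, -0.0358, 0, 0], [0, 0, 0, 0.0098, -0.0378, 0, 0], [0, 0, 0, 0.0108, -0.0391, 0, 0], [0, 0, 0, 0.0108, -0.0391, 0, 0], [0, 0, 0, 0.0108, -0.0391, 0, 0]],
  ],
)

```text
clock: 11.08
tool_pos: [475.5, -174.7, 103.6]
tcp_rot: [180.0, -0.0, 23.2]
force: [2.4, 2.6, -1.2]
grip_width: 25.5
grip_force: 30.0
```

```bash
python3 - <<'E'
from h import *
s=ctrl.snapshot("scene"); save(s,"scene3")
o=ctrl.get_obs(); print({k:np.round(o[k],2).tolist() for k in("clock","tool_pos","force","grip_width")})
for n in("scene","top"):
  s=ctrl.snapshot(n)
  for t in("jar_red","front_place"):
    for l in ctrl.landmark_of(s,t)[:1]: print(n,t,round(l["p"],2),at_z(s,l["at"][0]*420,l["at"][1]*560,47).round(1))
save(s,"top3")
E
```

```text
{'clock': 11.13, 'tool_pos': [475.49, -174.66, 103.62], 'force': [3.01, 1.51, -1.2], 'grip_width': 25.46}
scene jar_red 0.86 [450.5 116.6  47. ]
scene front_place 0.68 [449.5 121.7  47. ]
```

View pics/scene3.png

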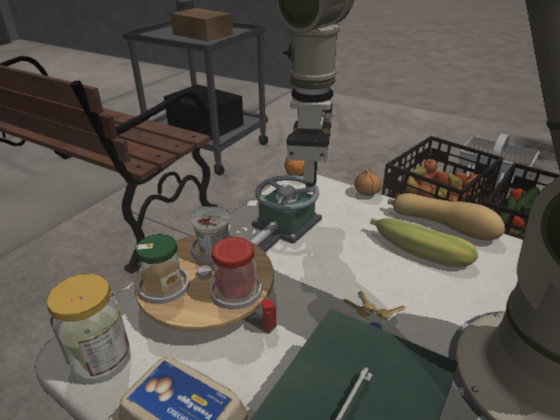

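The red jar now stands at the pointer (jar at 235,270; pointer at 268,315), and the knob is back at its starting pose. I'll release it and lift away.

>>> play_rows(
  deltas=[
    [[0, 0, 0, 0, 0, 0, 0.3], [0, 0, 0, 0, 0, 0, 0.5], [0, 0, 0, 0, 0, 0, 0.8], [0, 0, 0, 0, 0, 0, 0.8], [0, 0, 0, 0, 0, 0, 0.8], [0, 0, 0, 0, 0, 0, 0.8], [0, 0, 0, 0, 0, 0, 0.8], [0, 0, 0, 0, 0, 0, 0.8], [0, 0, 0, 0, 0, 0, 0.8], [0, 0, 0, 0, 0, 0, 0.8]],
  ],
)

```text
clock: 12.27
tool_pos: [475.3, -174.4, 103.6]
tcp_rot: [-180.0, 0.0, 23.2]
force: [0.0, 0.3, 0.3]
grip_width: 74.1
grip_force: 0.0
```

>>> play_rows(
  deltas=[
    [[0, 0, 0, 0, 0, 0.005, 0.8], [0, 0, 0, 0, 0, 0.02, 0.8], [0, 0, 0, 0, 0, 0.045, 0.8], [0, 0, 0, 0, 0, 0.075, 0.8], [0, 0, 0, 0, 0, 0.1, 0.8], [0, 0, 0, 0, 0, 0.12, 0.8], [0, 0, 0, 0, 0, 0.13, 0.8], [0, 0, 0, 0, 0, 0.13, 0.8], [0, 0, 0, 0, 0, 0.13, 0.8]],
  ],
)

```text
clock: 13.02
tool_pos: [475.2, -174.4, 233.5]
tcp_rot: [180.0, -0.0, 23.2]
force: [-0.2, 1.1, -0.9]
grip_width: 74.4
grip_force: 0.0
```

```bash
python3 - <<'E'
from h import *
s=ctrl.snapshot("wrist"); save(s,"wrist4")
for l in ctrl.landmark_of(s,"crank_grip")[:1]: print(l["p"],at_z(s,l["at"][0]*420,l["at"][1]*560,122).round(1))
o=ctrl.get_obs(); print({k:np.round(o[k],2).tolist() for k in("clock","tool_pos","force","grip_width")})
E
```

```text
0.58 [ 476.7 -175.1  122. ]
{'clock': 13.12, 'tool_pos': [474.65, -174.21, 232.41], 'force': [0.23, 0.84, -0.62], 'grip_width': 74.6}
```

View pics/wrist4.png

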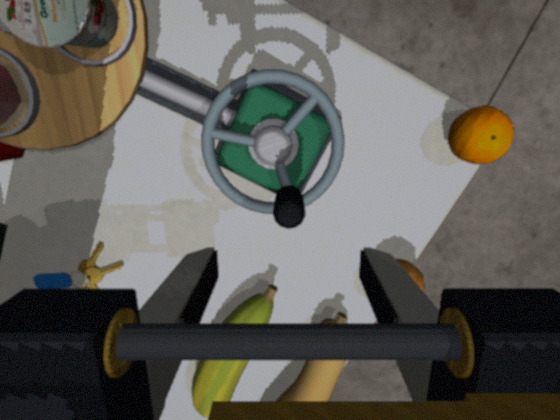

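The knob (288,207) is free and at its starting bearing, and the gripper is clear of everything.

```bash
python3 -c "
from station import ctrl
print(ctrl.close_job())"
```

```text
the job is handed in; nothing more can be done
None
```

I gave the handwheel two full counter-clockwise turns by its knob, which brought the red-lidded jar to the red pointer, then let go of the knob, raised the gripper clear and handed the job in at about 13 s.

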